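Tip the lime out of the toy skip with its spring-centred joystick

ROBOT

A 6-joint arm with a two-finger parallel gripper is mounted at the origin on a cart in front of the work surface, level with it; the furniture and walls round the work are solid. World frame = base frame: x ahead of the robot, y to its left, z up, the work surface at z = 0. Lengths are in m, angles in rad, forces in N, time in s.
With the tool pointing down it reaches from about 0.4 to 0.925 m from the base axis. Payload 3.4 kg.
Tool frame: the origin (TCP) lies between the finger pads; the fingertips stand 11 mm ahead of it and the grasp point (between the pads) lies 8 mm behind it; z points along the fingers, y is the line along which they close (so a half turn about z gives the same grasp; the last joint's range is limited). The gripper opens to 85 mm and grips with 20 to 120 N. Pads are 22 mm wide; open, the fingers measure 114 mm over their backs; the gripper's body (76 mm by 85 mm) begins 54 mm behind the grasp point. The pads swing forward as they close: fully open they stand 13 mm farther back than shut.
Start: joints at [1.115, 0.307, 1.506, -0, 1.328, -0.073], TCP at [0.215, 0.533, 0.242] pointing down, gripper open.
Joint ranges: [-3.12, 3.12], [-1.05, 2.28], [0.14, 2.33], [-1.42, 4.57], [0.1, 2.73], [-2.68, 2.68]. Speed limits (rad/s): [2.57, 2.57, 3.14, 3.14, 3.14, 3.14].

INTERFACE

Orientations are given as a unit quaternion [x, y, z, w].
In Python, from workcell import arm gives the robot as it stands.
- The arm moves only by the shell command python3 -m crank 'ROWS' [FORCE]. ROWS is JSON, a list of rows, each a list of 7 numbers: the turn, a rotation vector about the tool's x, y, z in degrees, then the shift along the tool's x, y, z in m, then the gripper's target within -1 to 1 (shut at 1, half-way at 0, fully open at -1). A call has 1 to 12 rows; each row is the pose to reach, as a shift and turn from the pose commanded when the call began, along the tool's axes at that moment; what a row does not reach only later rows make up. A row lasts 1/8 s, in which the tool goes at most 62.5 mm and 10.7 degrees, less where a joint would pass 70% of its speed; a pose out of reach is approached as far as the arm can. A call with a gripper value outside its range is refused whole. The fingers move at their own pace and stop on an object; FORCE is the grip in N (left out, the last holds). Time passes only in rows, so rows that repeat a pose let the fingers close. It gives the time, the measured TCP pose, the force, the opening and the grip force at its end, in the units of the state.
- arm.state(): the state, without advancing time (a new reading comes with each control period).
- arm.camera(name): name is "scene" or "top" or "wrist"; returns a dict with "color" (420x560x3 uint8, blue, green, red), "camera_matrix" (3x3 intrinsics, pixels), "rvec" (rotation vector, rad) and "tvec" (3), from world to camera coordinates, as OpenCV has them. Camera axes: x right, y down, z forward; pixel columns grow to the right and rows downward; lengths in m; the calibration is good to about 2 mm. The wrist camera is an equidistant fisheye: a pixel r from the principal point sees the ray r / f radians off the axis. A picture is of the moment at which its call begins. There is no depth.
- arm.hand_in(): hands the job in; it is judged then, once.
The state is a dict: "t": time; "joint_pos": joint angles; "qvel": joint speeds; "effort": joint torques, N m; "ee_pos": TCP position; "orientation": TCP orientation; "ft_force": force on the tool from outside, world axes, zero at the start; "torque": the same for the moment, N m; "width": finger opening in m; "grasp_force": force on a finger pad.
Only numpy, scipy, OpenCV 4.12 (cv2) and the standard library are available. Lean on these libraries where they do the work, as an engineer would, in place of code of your own. Each camera call takes 0.05 s, during which the arm holds its last target. There are 200 camera calls.

TASK

Work the red-knobbed joystick of the toy tipper so that its yellow skip tips its lime into the green tray: the stick gives way in only one direction, set by a plate hidden under the rubber boot, so feel gently for that direction without forcing the stick. Push it fully over to its stop, keep it there for about two seconds, lime in the tray, then let it spring back upright. Use only the stick: do not touch the skip or the lime, and leave the things standing around where they are.

Things in the scene. Friction and masses are not known exactly. Their poses are not given: they have to be found in the camera images.
- tipper: Toy tipper, fixed to the table: grey base plate 150 x 380 x 12 mm, its long side along its y. Origin on the table, z up. A blue joystick console (92 x 92 mm, 47 mm high) is centred at y = -150 mm, the yellow skip at y = +5 mm, the open green tray (120 x 116 mm, rim 72 mm above the table) at y = +110 mm.
- knob_home (a point): Centre of the red ball knob (32 mm diameter) with the stick upright, 135 mm above the table, 85 mm above the stick's pivot; this point does not follow the stick. Below it a 12 mm steel shaft, then a black boot 52 mm wide, top 54 mm below the knob centre. Squeezed between two pads the ball turns easily only about the line through them; tilted any other way it drags and feels blocked: feel with a loose hold.
- stick (a joint): Tilt of the stick in its one free direction, rad: 0 upright, 0.45 at the stop (the knob then stands 37 mm aside and 8 mm lower). Spring-centred: 1 to 2 N at the knob starts it, about 5 N holds it at the stop. The free direction may be any direction of the compass, differs from run to run, and cannot be seen. Every other direction, the opposite one too, is blocked: there the springy foot of the stick only bends, about 0.9 mm per N at the knob.
- bend_a (a joint): Bending of the springy foot of the stick, rad, in the plane of its free direction: 0 unless the stick is pushed backwards or past its stop. 0.1 rad at about 9 N on the knob; it springs back. More than 0.22 rad either way (about 20 N) counts as forcing.
- bend_b (a joint): The same bending across the free direction, with the same stiffness and limit.
- skip: Yellow skip, 90 x 90 x 34 mm, open towards the tray, coupled to the stick: it tips towards the tray by twice the stick's tilt and comes back with it. Origin in the middle of its lower edge at the tray, 72 mm above the table, which is its hinge.
- lime_center (a point): Centre of the green lime, 57 x 46 x 45 mm, which starts in the skip.
- salt_center (a point): Centre of the salt shaker with grey top, 44 mm diameter, 90 mm tall; bystander.
- spice_center (a point): Centre of the spice jar with yellow cap, 45 mm diameter, 100 mm tall; bystander.
- sauce_center (a point): Centre of the slim orange-brown sauce bottle, 45 mm diameter, 170 mm tall; bystander.
- pot_center (a point): Centre of the small red-capped pot, 58 mm diameter, 50 mm tall; bystander.
- lime: The lime itself; origin under its middle, where it starts.
Things that resemble listed ones, but are neither listed nor needed, are in the scene too. Several things have the shape of the lime; the one meant has the colours described above.

How it is judged:
By the outcome, as a careful person would: the job done as asked, in the order asked, and still so for the second after the job is handed in, with the robot touching nothing.
It also fails if it takes over 69 s, if anything falls off the work surface, if the arm or the gripper's body presses on something with over 40 N, if the wrist force passes 120 N, or if a joint passes its speed limit or range.

## Working session

There is one attempt and no reset: what is moved stays moved. The work goes in short steps, Python scripts to look and compute and a shell command to move; the robot and the scene stay as the last step left them, time stands still between calls to the robot, and variables do not carry over. Pictures are saved under pics/ and viewed, at most 10 in all, crops included, and the job is handed in when it is done.

```bash
mkdir -p pics; ls; python3 - <<'E'
from workcell import arm
import cv2,numpy as np,pickle
s=arm.state();print({k:np.round(v,3) for k,v in s.items()})
d={}
for n in("scene","top"):
    d[n]=arm.camera(n);cv2.imwrite(f"pics/{n}0.png",d[n]["color"])
    print(n,d[n]["camera_matrix"].tolist(),np.round(d[n]["rvec"].ravel(),3),np.round(d[n]["tvec"].ravel(),3))
pickle.dump(d,open("cams.pkl","wb"))
E
```

```text
pics
{'t': np.float64(0.0), 'joint_pos': array([ 1.115,  0.308,  1.508, -0.   ,  1.328, -0.073]), 'qvel': array([-0.001,  0.002,  0.001,  0.001,  0.   , -0.001]), 'effort': array([-1.0000e-03, -4.5755e+01, -2.5192e+01, -0.0000e+00,  1.3000e-02,
       -0.0000e+00]), 'ee_pos': array([0.214, 0.533, 0.241]), 'orientation': array([ 0.19 ,  0.982, -0.001, -0.   ]), 'ft_force': array([ 0.019, -0.334,  0.245]), 'torque': array([-0.   ,  0.011,  0.043]), 'grasp_force': np.float64(0.0), 'width': np.float64(0.085)}
scene [[484.87591987162443, 0.0, 275.3551207935524], [0.0, 484.87591987162443, 213.85033948637664], [0.0, 0.0, 1.0]] [ 2.074 -1.11   0.464] [-0.308  0.377  0.751]
top [[473.0463622959719, 0.0, 275.66952607053474], [0.0, 473.0463622959719, 216.04442231007295], [0.0, 0.0, 1.0]] [ 2.194 -2.128  0.168] [-0.023  0.56   1.131]
```

View pics/scene0.png

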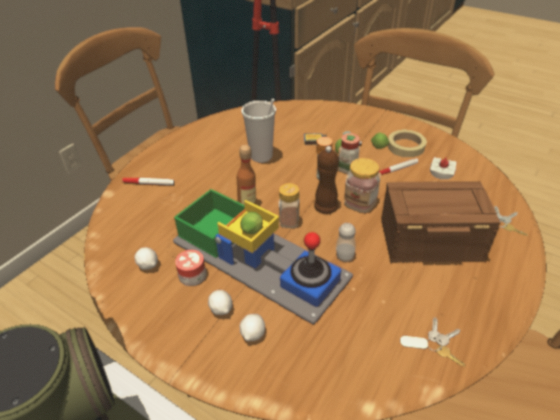

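View pics/top0.png

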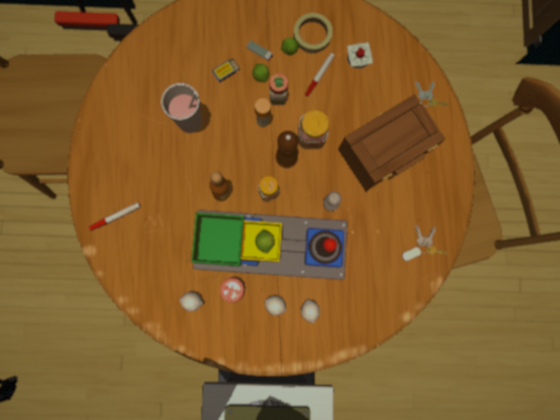

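The scene view shows the red knob at (312,240), the boot at (311,270), the lime in the skip at (252,224) and the salt shaker beside the stick at (346,242). In the top view the knob is at (330,245), the console at (325,247), the skip and lime at (264,241), the tray at (219,239), the salt at (332,200), the spice at (268,187), the sauce at (220,186) and the pot at (232,289).

Red things that could be taken for the knob (top view): the pot cap (232,289), the jar cap (278,84), the cherry (360,53) and the ball on the boot (330,245). I choose the ball on the boot. Lime lookalikes: (261,72) and (290,46). The lime meant is the one in the skip at (265,241).

```bash
cat > h.py <<'E'
import cv2,numpy as np,pickle
from scipy.spatial.transform import Rotation as R
def P(c):
    return c["camera_matrix"]@np.hstack([cv2.Rodrigues(np.array(c["rvec"]))[0],np.array(c["tvec"],float).reshape(3,1)])
def tri(d,a,b):
    X=cv2.triangulatePoints(P(d["scene"]),P(d["top"]),np.array(a,float),np.array(b,float));return (X[:3]/X[3]).ravel()
def atz(c,p,z):
    M=P(c);H=np.c_[M[:,0],M[:,1],M[:,2]*z+M[:,3]];x=np.linalg.solve(H,[*p,1]);return x[:2]/x[2]
def red(c,u,v,r=14):
    im=c["color"].astype(int);m=(im[...,2]>130)&(im[...,1]<70)&(im[...,0]<70)
    w=np.zeros_like(m);w[v-r:v+r,u-r:u+r]=1;y,x=np.nonzero(m&w);return x.mean(),y.mean(),len(x)
E
python3 - <<'E'
from h import *
d=pickle.load(open("cams.pkl","rb"))
a=red(d["scene"],312,240);b=red(d["top"],330,245);print(a,b,tri(d,a[:2],b[:2]))
print(atz(d["top"],b[:2],.135),atz(d["scene"],a[:2],.135))
cr=[cv2.resize(d["scene"]["color"][175:325,165:365],(800,600),interpolation=2)[:, :],cv2.resize(d["top"]["color"][175:310,180:360],(800,600),interpolation=2)]
cv2.imwrite("pics/crop1.png",cr[1]);cv2.imwrite("pics/crop2.png",cr[0])
E
```

```text
(np.float64(311.6111111111111), np.float64(240.21604938271605), 162) (np.float64(329.95283018867923), np.float64(244.30188679245282), 106) [ 0.48585459 -0.12780829  0.13544233]
[ 0.48657862 -0.12872882] [ 0.48545577 -0.12687281]
```

View pics/crop1.png

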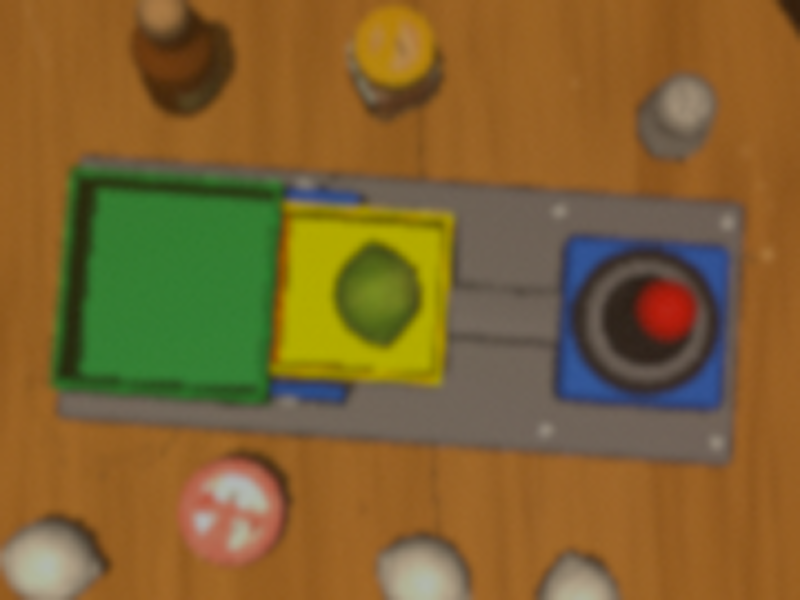

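View pics/crop2.png

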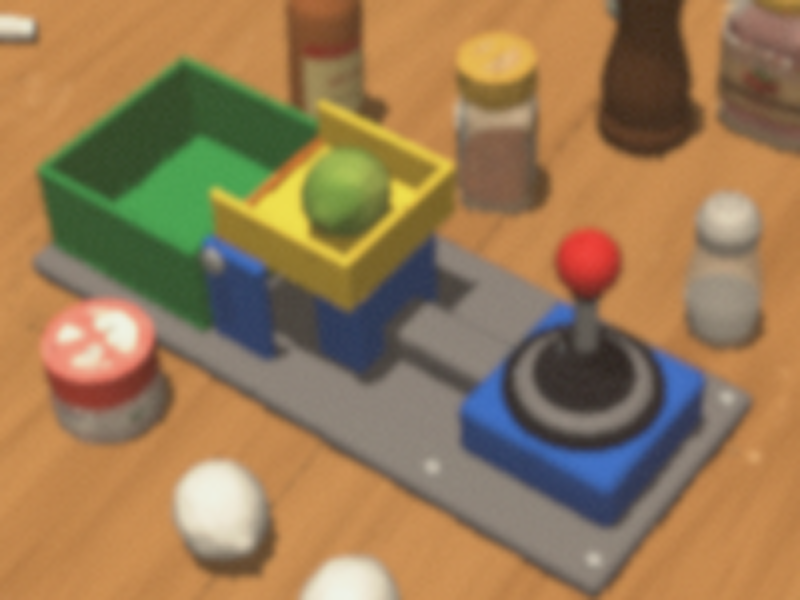

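The crops confirm the red ball on the black boot and shaft, with the skip and lime beside the tray. The triangulated height of 0.1354 m matches the given 0.135 m. Next I work out the approach.

```bash
cat >> h.py <<'E'
def rel(s,pos,Rt):
    R0=R.from_quat(s["orientation"]);return np.round((R0.inv()*Rt).as_rotvec(degrees=True),2),np.round(R0.inv().apply(np.array(pos)-s["ee_pos"]),4)
E
python3 - <<'E'
from h import *
from workcell import arm
d=pickle.load(open("cams.pkl","rb"))
Rt=R.from_matrix(np.array([[0,1,0],[1,0,0],[0,0,-1.]]))
print(rel(arm.state(),(.486,-.128,.215),Rt))
for n,p,z in(("salt",(333,198),.09),("spice",(268,186),.1),("console",(324.5,247.5),.047)):print(n,atz(d["top"],p,z))
# tipper yaw from base-plate corners (top crop)
q=lambda u,v:atz(d["top"],(180+u*.225,175+v*.225),.012)
A,B,C,D=q(85,158),q(742,203),q(730,462),q(58,415);print(A,B,C,D,np.linalg.norm(A-B),np.linalg.norm(B-C))
E
```

```text
(array([-1.000e-01,  6.000e-02,  6.807e+01]), array([-0.4987, -0.5115,  0.0273]))
salt [ 0.60062985 -0.14063544]
spice [0.6225126 0.0148194]
console [ 0.48531371 -0.12747682]
[0.57138086 0.18635558] [ 0.5574874  -0.18778807] [ 0.41098955 -0.18229296] [0.42613986 0.19406299] 0.3744015286445923 0.14660087765657195
```

```bash
python3 -m crank '[[0,0,68,-0.4987,-0.5115,0.027,-1],[0,0,68,-0.4987,-0.5115,0.027,-1],[0,0,68,-0.4987,-0.5115,0.027,-1],[0,0,68,-0.4987,-0.5115,0.027,-1],[0,0,68,-0.4987,-0.5115,0.027,-1],[0,0,68,-0.4987,-0.5115,0.027,-1],[0,0,68,-0.4987,-0.5115,0.027,-1],[0,0,68,-0.4987,-0.5115,0.027,-1],[0,0,68,-0.4987,-0.5115,0.027,-1],[0,0,68,-0.4987,-0.5115,0.027,-1],[0,0,68,-0.4987,-0.5115,0.027,-1],[0,0,68,-0.4987,-0.5115,0.027,-1]]'; python3 -m crank '[[0,0,0,0,0,0,-1],[0,0,0,0,0,0,-1],[0,0,0,0,0,0,-1],[0,0,0,0,0,0,-1]]'
python3 - <<'E'
from h import *
from workcell import arm
Rt=R.from_matrix(np.array([[0,1,0],[1,0,0],[0,0,-1.]]))
print(rel(arm.state(),(.486,-.128,.127),Rt),arm.state()["joint_pos"].round(2))
E
```

```text
t: 1.6
ee_pos: [0.4874, -0.1308, 0.2148]
orientation: [0.708, 0.706, -0.0, 0.0]
ft_force: [-0.5, -0.1, 0.3]
width: 0.0853
grasp_force: 0.0
t: 2.1
ee_pos: [0.486, -0.1262, 0.2155]
orientation: [0.706, 0.708, 0.0, -0.0]
ft_force: [0.7, -0.7, -0.0]
width: 0.0855
grasp_force: 0.0
(array([ 0.01, -0.01,  0.16]), array([-0.0018, -0.    ,  0.0885])) [-0.34  0.23  1.69  0.    1.22 -0.34]
```

```bash
python3 -m crank '[[0,0,0,-0.001,0,0.03,-1],[0,0,0,-0.001,0,0.06,-1],[0,0,0,-0.001,0,0.088,-1],[0,0,0,-0.001,0,0.088,-0.5],[0,0,0,-0.001,0,0.088,0],[0,0,0,-0.001,0,0.088,0],[0,0,0,-0.001,0,0.088,0],[0,0,0,-0.001,0,0.088,0]]' 20
python3 - <<'E'
from h import *
from workcell import arm
c=arm.camera("wrist");t=arm.camera("top");s=arm.camera("scene")
a=cv2.resize(c["color"],(400,300));b=cv2.resize(s["color"][190:325,220:400],(400,300))
cv2.imwrite("pics/g1.png",np.hstack([a,b]))
for i in range(4):
    st=arm.state();print(st["ft_force"].round(2),st["ee_pos"].round(4),st["t"]);arm.camera("top")
E
```

```text
t: 3.1
ee_pos: [0.4867, -0.1285, 0.1279]
orientation: [0.707, 0.708, 0.0, 0.001]
ft_force: [-0.1, -0.8, 0.1]
width: 0.0423
grasp_force: 0.0
[-0.27  1.16  0.11] [ 0.4864 -0.1284  0.1275] 3.25
[-0.55 -0.14  0.87] [ 0.4864 -0.1284  0.1274] 3.3
[-0.07 -0.75 -0.74] [ 0.4863 -0.1284  0.1273] 3.35
[-0.66 -0.65  0.39] [ 0.4863 -0.1284  0.1273] 3.4
```

View pics/g1.png

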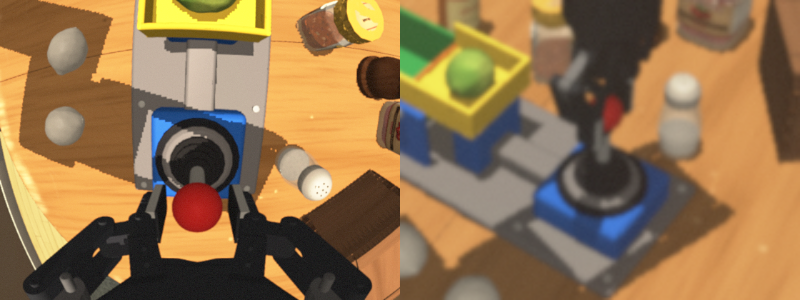

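The ball (wrist view, 198,207) sits between the half-open pads and nothing else is touching. I close gently and take a force baseline.

```bash
cat > m.py <<'E'
from h import *
from workcell import arm
F=[];T=[]
for i in range(8):
    st=arm.state();F.append(st["ft_force"]);T.append(st["torque"]);arm.camera("top")
print("F",np.mean(F,0).round(2),"T",np.mean(T,0).round(3),st["ee_pos"].round(4),round(float(st["t"]),2),round(float(st["width"]),4),round(float(st["grasp_force"]),1))
E
python3 -m crank '[[0,0,0,0,0,0,0.4],[0,0,0,0,0,0,1],[0,0,0,0,0,0,1],[0,0,0,0,0,0,1],[0,0,0,0,0,0,1],[0,0,0,0,0,0,1]]' 20; python3 m.py
```

```text
t: 4.2
ee_pos: [0.4864, -0.1284, 0.1274]
orientation: [0.707, 0.708, 0.0, 0.0]
ft_force: [-0.2, 0.4, 1.4]
width: 0.0308
grasp_force: 19.7
F [-0.48  0.1   1.89] T [ 0.01   0.022 -0.027] [ 0.4864 -0.1284  0.1274] 4.55 0.0308 19.7
```

```bash

python3 -m crank '[[0,-1.7,0,0.0023,0,0,1],[0,-3.4,0,0.0046,0,0.0001,1],[0,-3.4,0,0.0046,0,0.0001,1],[0,-3.4,0,0.0046,0,0.0001,1]]'|tail -1; python3 m.py
python3 -m crank '[[0,1.7,0,-0.0023,0,0.0001,1],[0,3.4,0,-0.0046,0,0.0002,1],[0,5.1,0,-0.0069,0,0.0003,1],[0,6.8,0,-0.0092,0,0.0005,1],[0,6.8,0,-0.0092,0,0.0005,1],[0,6.8,0,-0.0092,0,0.0005,1]]'|tail -1; python3 m.py
python3 -m crank '[[0,-1.7,0,0.0023,0,0.0001,1],[0,-3.4,0,0.0046,0,0.0001,1],[0,-3.4,0,0.0046,0,0.0001,1]]'|tail -1; python3 m.py
python3 -m crank '[[1.7,0,0,0,0.0023,0,1],[3.4,0,0,0,0.0046,0.0001,1],[3.4,0,0,0,0.0046,0.0001,1],[3.4,0,0,0,0.0046,0.0001,1]]'|tail -1; python3 m.py
python3 -m crank '[[-1.7,0,0,0,-0.0023,0.0001,1],[-3.4,0,0,0,-0.0046,0.0002,1],[-5.1,0,0,0,-0.0069,0.0003,1],[-6.8,0,0,0,-0.0092,0.0005,1],[-6.8,0,0,0,-0.0092,0.0005,1],[-6.8,0,0,0,-0.0092,0.0005,1]]'|tail -1; python3 m.py
```

```text
grasp_force: 19.8
F [-0.46 -3.54  2.15] T [-0.545  0.085  0.008] [ 0.4864 -0.1241  0.1273] 5.45 0.0304 19.8
grasp_force: 19.8
F [0.58 3.47 2.3 ] T [ 0.495 -0.12   0.008] [ 0.4863 -0.1325  0.1272] 6.6 0.0307 19.8
grasp_force: 19.9
F [0.21 0.46 1.33] T [ 0.065 -0.013  0.01 ] [ 0.4864 -0.1288  0.1274] 7.38 0.0306 19.9
grasp_force: 20.1
F [-0.73 -0.48  0.76] T [-0.063 -0.015  0.021] [ 0.4907 -0.1284  0.1273] 8.28 0.0305 20.0
grasp_force: 20.4
F [ 2.56  0.15 -2.88] T [ 0.007 -0.217  0.001] [ 0.4822 -0.1284  0.1274] 9.43 0.0308 20.3
```

Pushing towards ±y is blocked on both sides and so is −x, each with about 3–4 N. Only +x gives way. I tilt on towards +x and watch the sideways force.

```bash

python3 -m crank '[[3.4,0,0,0,0.0046,0.0001,1],[6.8,0,0,0,0.0092,0.0005,1],[8.5,0,0,0,0.0114,0.0009,1],[10.2,0,0,0,0.0137,0.0012,1],[11.9,0,0,0,0.016,0.0017,1],[13.4,0,0,0,0.0179,0.0021,1],[13.4,0,0,0,0.0179,0.0021,1],[13.4,0,0,0,0.0179,0.0021,1]]'|tail -1; python3 m.py
```

```text
grasp_force: 20.8
F [-2.68 -1.56  3.9 ] T [-0.231  0.434  0.065] [ 0.4993 -0.1284  0.1264] 10.82 0.0308 20.8
```

```bash
cat >> h.py <<'E'
Rt=R.from_matrix(np.array([[0,1,0],[1,0,0],[0,0,-1.]]));L=.0774
def pose(a,phi):  # tilt a deg towards compass angle phi deg
    p=np.radians(phi);W=R.from_rotvec(np.radians(a)*np.array([-np.sin(p),np.cos(p),0]))
    return W*Rt, np.array([.4864,-.1284,.05])+W.apply([0,0,L])
def steps(a0,p0,lst):
    R0,x0=pose(a0,p0)
    for a,p in lst:
        R1,x1=pose(a,p);print((a,p),(R0.inv()*R1).as_rotvec(degrees=True).round(1).tolist(),R0.inv().apply(x1-x0).round(4).tolist())
E
python3 -c "
from h import *
steps(10,0,[(10,-12),(12,-12),(15,-12),(18,-12)])
steps(18,-12,[(20,-12),(22,-12),(24,-12),(25.8,-12),(26,-12)])"
```

```text
(10, -12) [-0.2, 2.1, -0.2] [-0.0028, -0.0003, 0.0001]
(12, -12) [1.7, 2.5, -0.2] [-0.0033, 0.0024, 0.0001]
(15, -12) [4.7, 3.1, -0.3] [-0.0042, 0.0063, 0.0004]
(18, -12) [7.6, 3.7, -0.3] [-0.005, 0.0103, 0.0008]
(20, -12) [2.0, 0.4, -0.0] [-0.0006, 0.0026, 0.0]
(22, -12) [3.9, 0.8, -0.0] [-0.0011, 0.0053, 0.0002]
(24, -12) [5.9, 1.2, -0.0] [-0.0017, 0.0079, 0.0004]
(25.8, -12) [7.6, 1.6, -0.0] [-0.0022, 0.0103, 0.0007]
(26, -12) [7.8, 1.7, 0.0] [-0.0022, 0.0105, 0.0008]
```

```bash

python3 -m crank '[[-0.1,1,-0.1,-0.0014,-0.0001,0,1],[-0.2,2.1,-0.2,-0.0028,-0.0003,0.0001,1],[1.7,2.5,-0.2,-0.0033,0.0024,0.0001,1],[4.7,3.1,-0.3,-0.0042,0.0063,0.0004,1],[7.6,3.7,-0.3,-0.005,0.0103,0.0008,1],[7.6,3.7,-0.3,-0.005,0.0103,0.0008,1],[7.6,3.7,-0.3,-0.005,0.0103,0.0008,1]]'|tail -1; python3 m.py
```

```text
grasp_force: 20.9
F [-2.92  1.05  4.88] T [ 0.137  0.614 -0.007] [ 0.5095 -0.1332  0.1238] 12.1 0.0305 20.9
```

Sideways force is nearly gone, so the free direction is about 12° to the right of +x. I push on to the stop and hold.

```bash

python3 -m crank '[[2,0.4,0,-0.0006,0.0026,0,1],[3.9,0.8,0,-0.0011,0.0053,0.0002,1],[5.9,1.2,0,-0.0017,0.0079,0.0004,1],[7.8,1.7,0,-0.0022,0.0105,0.0008,1],[9.3,2,0,-0.0027,0.0125,0.0011,1],[9.3,2,0,-0.0027,0.0125,0.0011,1],[9.3,2,0,-0.0027,0.0125,0.0011,1],[9.3,2,0,-0.0027,0.0125,0.0011,1]]'|tail -1; python3 m.py; python3 - <<'E'
from h import *
from workcell import arm
t=arm.camera("top");s=arm.camera("scene")
a=cv2.resize(t["color"][175:310,180:360],(400,300));b=cv2.resize(s["color"][175:325,165:365],(400,300))
cv2.imwrite("pics/tip.png",np.hstack([a,b]))
E
```

```text
grasp_force: 20.9
F [-2.65  1.41  5.55] T [ 0.18   0.615 -0.069] [ 0.5211 -0.1355  0.1189] 13.5 0.0305 20.9
```

View pics/tip.png

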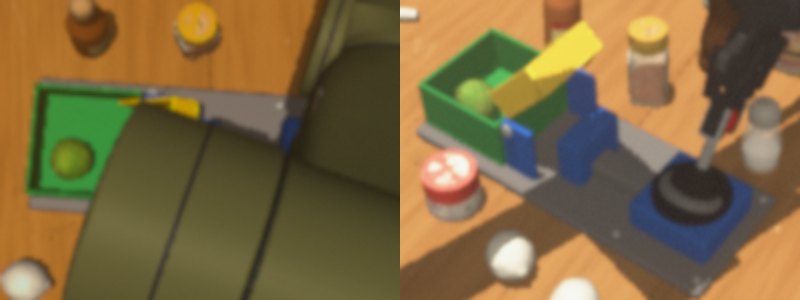

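The lime lies in the tray (top half, 72,158) and the skip is tipped. The force hasn't clearly jumped yet, so I push slightly further to be sure of the stop.

```bash

python3 -m crank '[[1,0.2,0,-0.0003,0.0013,0,1],[2,0.4,0,-0.0006,0.0026,0,1],[2.9,0.6,0,-0.0008,0.004,0.0001,1],[2.9,0.6,0,-0.0008,0.004,0.0001,1],[2.9,0.6,0,-0.0008,0.004,0.0001,1]]'|tail -1; python3 m.py
```

```text
grasp_force: 21.0
F [-3.5   1.82  6.53] T [ 0.252  0.786 -0.094] [ 0.5245 -0.1363  0.1169] 14.62 0.0307 20.9
```

```bash

python3 -m crank '[[1,0.2,0,-0.0003,0.0013,0,1],[2,0.4,0,-0.0006,0.0026,0,1],[2.9,0.6,0,-0.0008,0.004,0.0001,1],[2.9,0.6,0,-0.0008,0.004,0.0001,1],[2.9,0.6,0,-0.0008,0.004,0.0001,1]]'|tail -1; python3 m.py
python3 - <<'E'
from h import *
from workcell import arm
s=arm.camera("scene")
cv2.imwrite("pics/tip2.png",cv2.resize(s["color"][175:325,165:365],(800,600),interpolation=2))
E
```

```text
grasp_force: 21.0
F [-4.36  2.24  7.77] T [ 0.336  0.939 -0.136] [ 0.5275 -0.1369  0.115 ] 15.65 0.0306 21.0
```

View pics/tip2.png

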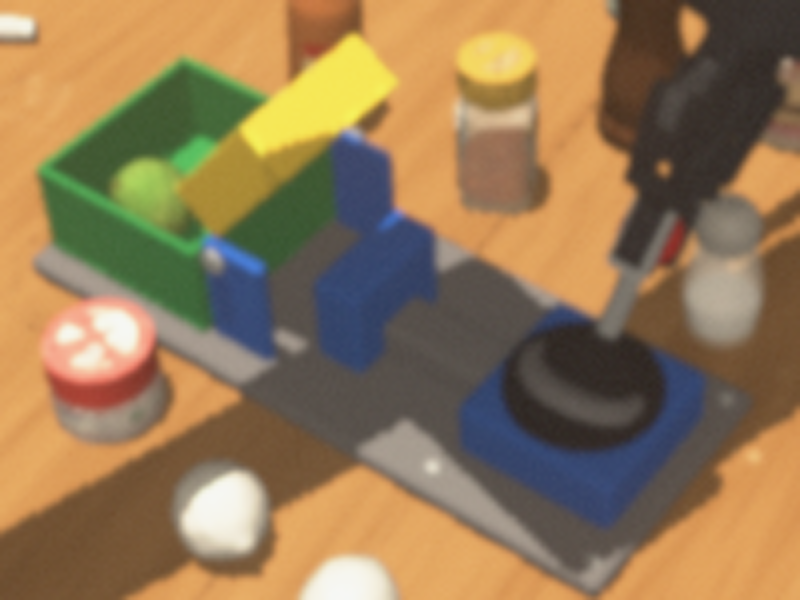

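```bash
python3 - <<'E'
from h import *
d=pickle.load(open("cams.pkl","rb"));M=P(d["scene"])
y=np.array([.037,.999,0]);x=np.array([.999,-.037,0]);z=np.array([0,0,1.]);o=np.array([.491,.0223,0])+.05*y+.072*z
for a in(0,40,46,51.6,56):
    c,s=np.cos(np.radians(a)),np.sin(np.radians(a));Y=c*y-s*z;Z=s*y+c*z;out=[]
    for u,v,w in((-45,-90,0),(45,-90,0),(-45,-90,34),(45,-90,34),(-45,0,0)):
        p=M@np.r_[o+(u*x+v*Y+w*Z)/1000,1];p=p[:2]/p[2];out.append(((p-[165,175])*4).round().tolist())
    print(a,out)
E
```

```text
0 [[349.0, 313.0], [456.0, 210.0], [345.0, 265.0], [454.0, 162.0], [213.0, 240.0]]
40 [[308.0, 212.0], [420.0, 112.0], [269.0, 155.0], [384.0, 57.0], [213.0, 240.0]]
46 [[297.0, 196.0], [410.0, 97.0], [254.0, 140.0], [370.0, 43.0], [213.0, 240.0]]
51.6 [[286.0, 182.0], [399.0, 83.0], [240.0, 128.0], [356.0, 32.0], [213.0, 240.0]]
56 [[276.0, 172.0], [390.0, 73.0], [228.0, 120.0], [344.0, 24.0], [213.0, 240.0]]
```

The skip corners match the 51.6° projection, which is exactly the stop, and the lime sits in the tray at (148,190). Now I hold, then work out the way back.

```bash

python3 -m crank '[[0,0,0,0,0,0,1],[0,0,0,0,0,0,1],[0,0,0,0,0,0,1],[0,0,0,0,0,0,1],[0,0,0,0,0,0,1],[0,0,0,0,0,0,1],[0,0,0,0,0,0,1],[0,0,0,0,0,0,1],[0,0,0,0,0,0,1],[0,0,0,0,0,0,1]]'|head -1
python3 -m crank '[[0,0,0,0,0,0,1],[0,0,0,0,0,0,1],[0,0,0,0,0,0,1],[0,0,0,0,0,0,1],[0,0,0,0,0,0,1],[0,0,0,0,0,0,1],[0,0,0,0,0,0,1],[0,0,0,0,0,0,1],[0,0,0,0,0,0,1],[0,0,0,0,0,0,1]]'
python3 -c "
from h import *
from workcell import arm
steps(33.3,-12,[(a,-12) for a in (30,27,24,20,16,12,8,4,0)])
print(rel(arm.state(),(.4864,-.1284,.1274),Rt))"
```

```text
t: 17.0
t: 18.25
ee_pos: [0.5276, -0.1368, 0.115]
orientation: [0.677, 0.677, -0.158, -0.242]
ft_force: [-4.8, 1.7, 7.7]
width: 0.0309
grasp_force: 21.0
(30, -12) [-3.2, -0.7, -0.0] [0.0009, -0.0044, 0.0001]
(27, -12) [-6.2, -1.3, 0.0] [0.0018, -0.0083, 0.0005]
(24, -12) [-9.1, -1.9, 0.0] [0.0026, -0.0122, 0.001]
(20, -12) [-13.0, -2.8, -0.0] [0.0037, -0.0174, 0.0021]
(16, -12) [-16.9, -3.6, 0.0] [0.0048, -0.0225, 0.0035]
(12, -12) [-20.8, -4.4, 0.0] [0.0058, -0.0275, 0.0053]
(8, -12) [-24.7, -5.3, -0.0] [0.0069, -0.0324, 0.0074]
(4, -12) [-28.7, -6.1, 0.0] [0.0079, -0.0371, 0.0099]
(0, -12) [-32.6, -6.9, 0.0] [0.0088, -0.0416, 0.0127]
(array([-32.87,  -6.97,   0.05]), array([ 0.0084, -0.041 ,  0.013 ]))
```

```bash

python3 -m crank '[[-3.2,-0.7,0,0.0009,-0.0044,0.0001,1],[-6.2,-1.3,0,0.0018,-0.0083,0.0005,1],[-9.1,-1.9,0,0.0026,-0.0122,0.001,1],[-13,-2.8,0,0.0037,-0.0174,0.0021,1],[-16.9,-3.6,0,0.0048,-0.0225,0.0035,1],[-20.8,-4.4,0,0.0058,-0.0275,0.0053,1],[-24.7,-5.3,0,0.0069,-0.0324,0.0074,1],[-28.7,-6.1,0,0.0079,-0.0371,0.0099,1],[-32.6,-6.9,0,0.0087,-0.0413,0.0128,1],[-32.6,-6.9,0,0.0087,-0.0413,0.0128,1],[-32.6,-6.9,0,0.0087,-0.0413,0.0128,1],[-32.6,-6.9,0,0.0087,-0.0413,0.0128,1]]'|tail -1; python3 m.py
```

```text
grasp_force: 21.2
F [-4.78  0.3   8.77] T [ 0.076  1.103 -0.009] [ 0.4872 -0.129   0.1273] 20.1 0.0307 21.2
```

```bash

python3 -m crank '[[0,0,0,0,0,0,0.2],[0,0,0,0,0,0,0],[0,0,0,0,0,0,-0.5],[0,0,0,0,0,0,-1],[0,0,0,0,0,0,-1],[0,0,0,0,0,0,-1],[0,0,0,0,0,0,-1]]'; python3 m.py; python3 - <<'E'
from h import *
from workcell import arm
c=arm.camera("wrist");s=arm.camera("scene")
a=cv2.resize(c["color"],(400,300));b=cv2.resize(s["color"][175:325,165:365],(400,300))
cv2.imwrite("pics/rel.png",np.hstack([a,b]))
E
```

```text
t: 21.02
ee_pos: [0.4868, -0.1285, 0.1273]
orientation: [0.707, 0.707, -0.0, -0.001]
ft_force: [-0.8, -0.2, -0.8]
width: 0.0853
grasp_force: 0.0
F [-0.22  0.08 -0.09] T [ 0.004  0.    -0.009] [ 0.4868 -0.1285  0.1272] 21.38 0.0853 0.0
```

View pics/rel.png

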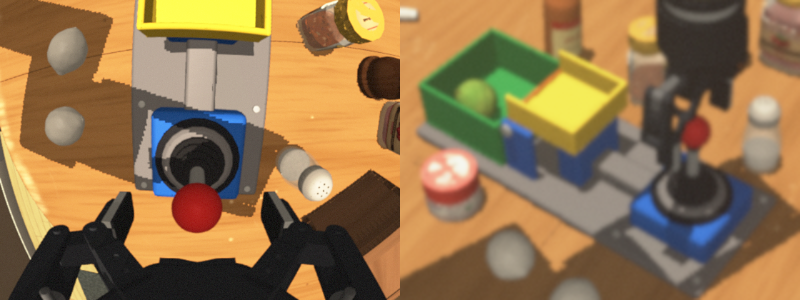

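The knob is back at its starting pixel (197,207 in the wrist view), the skip is level, the lime is in the tray and there is no contact. I retract straight up, check numerically and hand in.

```bash

python3 -m crank '[[0,0,0,0,0,-0.03,-1],[0,0,0,0,0,-0.06,-1],[0,0,0,0,0,-0.1,-1],[0,0,0,0,0,-0.14,-1],[0,0,0,0,0,-0.14,-1],[0,0,0,0,0,-0.14,-1],[0,0,0,0,0,-0.14,-1]]'; python3 - <<'E'
from h import *
from workcell import arm
s=arm.camera("scene");a=red(s,312,240);print(a,arm.state()["t"])
arm.hand_in() if a[2]>60 and abs(a[0]-311.6)<2.5 and abs(a[1]-240.2)<2.5 else print("NOT handed in")
E
```

```text
t: 22.4
ee_pos: [0.486, -0.1282, 0.2657]
orientation: [0.707, 0.707, -0.001, -0.002]
ft_force: [-1.1, -0.0, 0.7]
width: 0.0856
grasp_force: 0.0
(np.float64(311.7439024390244), np.float64(240.0548780487805), 164) 22.45
the job is handed in; nothing more can be done
```

The lime is in the green tray: the stick gave way about 12° right of straight ahead, was held at its stop for over two seconds, sprang back upright, and I handed the job in at 22 s.

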